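Hang the stamp caddy on the desk rail

ROBOT

A 7-joint arm with a two-finger parallel gripper is mounted at the origin on the work surface. World frame = base frame: x ahead of the robot, y to its left, z up, the work surface at z = 0. Lengths are in m, angles in rad, forces in N, time in s.
With the tool pointing down it reaches from about 0.425 to 0.95 m from the base axis. Payload 4.7 kg.
Tool frame: the origin (TCP) lies at the very end of the fingers, on their centre line; the grasp point (between the pads) lies 19 mm behind it; z points along the fingers, y is the line along which they close (so a half turn about z gives the same grasp; the last joint's range is limited). The gripper opens to 85 mm and grips with 20 to 120 N. Pads are 22 mm wide; open, the fingers measure 114 mm over their backs; the gripper's body (76 mm by 85 mm) begins 54 mm behind the grasp point. The pads swing forward as they close: fully open they stand 13 mm farther back than shut.
Start: joints at [-1.24, 0.469, -0.049, 1.532, 0.024, 1.141, -0.082], TCP at [0.238, 0.632, 0.199] pointing down, gripper open.
Joint ranges: [-2.59, 2.59], [-0.33, 1.99], [-1.39, 1.29], [0.1, 2.45], [-1.04, 4.18], [0.21, 1.99], [-2.66, 2.66]. Speed limits (rad/s): [2.57, 2.57, 3.14, 3.14, 3.14, 3.14, 3.14].

INTERFACE

Orientations are given as [roll, pitch, yaw] about the fixed x, y, z axes, in that order (R = Rz(yaw) Ry(pitch) Rx(roll)).
In Python, from rig import bot gives the robot as it stands. The module is installed in compiled form; this text tells all that it offers.
- The arm moves only by the tool carry_out, never from a script. Its arguments are lists of equal length, an entry for each row: "delta_pos": the shift along the world's x, y, z in cm, a list of three; "delta_rot": the turn, a rotation vector about the world's x, y, z in rad, a list of three; "jaw": the opening, from -1 (shut) to 1 (fully open). A call has exactly 8 rows; each row shifts and turns the commanded pose from where the row before left it; what a row does not reach is not made up. A row lasts 1/10 s, in which the tool goes at most 50 mm and 8.59 degrees, less where a joint would pass 70% of its speed; a pose out of reach is approached as far as the arm can. A call is refused whole if a number of a shift passes 5 or a number of a turn 0.15, either way. A call with a gripper value outside its range is refused whole. The fingers move at their own pace and stop on an object; "force" is the grip in N (left out, the last holds). Time passes only in rows, so rows that do not move let the fingers close, or fill a call up. It gives the time, the measured TCP pose, the force, the opening and the grip force at its end, in the units of the state.
- bot.get_obs(): the state, without advancing time (a new reading comes with each control period).
- bot.snapshot(name): name is "side" or "top"; returns a dict with "pixels" (420x560x3 uint8, red, green, blue), "range_z" (420x560 float32, m along the optical axis (not along the pixel's ray), 0 where there is no reading), "K" (3x3 intrinsics, pixels), "T" (4x4, takes a point from camera to world coordinates). Camera axes: x right, y down, z forward; pixel columns grow to the right and rows downward; lengths in m; the calibration is good to about 2 mm. A picture is of the moment at which its call begins.
- bot.finish_job(): hands the job in; it is judged then, once.
The state is a dict: "time": time; "joint_pos": joint angles; "qvel": joint speeds; "joint_torque": joint torques, N m; "ee_pos": TCP position; "ee_rot": TCP orientation; "force": force on the tool from outside, world axes, zero at the start; "ft_torque": the same for the moment, N m; "finger_gap": opening from 0.0 (shut) to 1.0 (fully open); "grip_force": force on a finger pad.
Only numpy, scipy, OpenCV 4.12 (cv2) and the standard library are available. Lean on these libraries where they do the work, as an engineer would, in place of code of your own. Each camera call takes 0.05 s, during which the arm holds its last target. There are 200 camera calls.

TASK

Pick up the white stamp caddy by its blue grip, lift its hook over the blue lip of the desk rail and lower it gently until the hook is fully down on the channel floor behind the lip. Then, keeping it seated, slide it along the rail towards the red spring buffer until it has pushed the buffer in by about 5 mm (never hard to its end), and let go so that it hangs there leaning on the buffer; leave the other things on the desk alone.

Things in the scene. Friction and masses are not known exactly. Their poses are not given: they have to be found in the camera images.
- caddy: White open caddy with wooden stamps, 84 mm wide (its y), 0.25 to 0.5 kg, standing on its flat underside. Origin: at underside level, straight below the axis of the blue grip; z up, +x to its back, where the hook is. Box x -26 to +14, z 0 to 80 mm (stamps to 92); back plate x 10 to 14 up to z 114. Keep it upright, as carried by its grip.
- caddy_hook (a point): Middle of the lower edge of the caddy's steel hook tongue: 24.5 mm behind (+x) and 92 mm above the caddy's origin. Tongue: x 22 to 27, 80 mm wide, rounded edge, hanging from a bridge at z 110 to 116 mm. The throat between back plate and tongue is 8 mm wide (x 14 to 22) and 18 mm deep.
- caddy_grip (a point): Centre of the caddy's blue grip, 138 mm above its underside. The grip stands on the bridge: 18 mm (x) by 26 mm (y) by 44 mm high, z 116 to 160 mm. Pinch it across the 26 mm, along the caddy's y, where the fingers have room.
- stand: Rail stand fixed to the desk: grey base, two posts behind, and a 360 mm aluminium channel rail along its y. Origin: on the desk, in the plane of the lip's front face, mid-length; z up; the caddy hangs on the -x side; +y leads to the buffer. The rail is rigid: caddy and stand must not press each other with more than 25 N.
- stand_rail (a point): Fixed point 142 mm above the stand's origin. The channel floor is NOT measured: it is clamped anywhere from 6 mm below to 6 mm above this. Lip x 0 to 4 mm, its round blue top 16 mm above the floor; channel x 4 to 16; back wall x 16 to 20, 24 mm high; apron 70 mm down. Seated: tongue on the floor, caddy origin at stand x about -16 mm, z 44 to 56 mm, axes along the stand's; it may lean 3 degrees.
- buffer (a joint): How far the red spring buffer is pushed in (m): 0 free, grows as pressed to the stand's +y, 0.014 at its end; 400 N/m. Red disc 28 mm across, facing -y, 22 mm in front of the lip's face, 105 mm up, on a stud whose reach is not measured: the free face is at stand y +66 to +116 mm. The caddy's side, 42 mm from its origin, meets it. Rail friction then holds the caddy, save a few mm of push-back.
- pump: White disinfectant pump bottle, 58 mm across, 150 mm high, with a spout 35 mm to its -x; origin under its centre. Bystander.
- calculator: Black desk calculator, 130 x 80 x 20 mm, lying flat; origin under its centre. Bystander.
- stamp: Dark wooden hand stamp, 34 mm across, 66 mm high, standing; origin under its centre. Bystander.
Not all that is in view belongs to the job. What is shaped like the caddy but yellow is not meant.

How it is judged:
By the outcome, as a careful person would: the job done as asked, in the order asked, and still so for the second after the job is handed in, with the robot touching nothing.
It also fails if it takes over 64 s, if anything falls off the work surface, if the arm or the gripper's body presses on something with over 40 N, if the wrist force passes 120 N, or if a joint passes its speed limit or range.

## Working session

There is one attempt and no reset: what is moved stays moved. The work goes in short steps, Python scripts to look and compute and a tool call to move; the robot and the scene stay as the last step left them, time stands still between calls to the robot, and variables do not carry over. Pictures are saved under pics/ and viewed, at most 10 in all, crops included, and the job is handed in when it is done.

Besides the shell and the picture viewer there is one more tool, called after "Request:" as a command line: name --argument value ..., lists and objects as JSON in quotes. carry_out: Moves the arm, as the interface text tells. Its arguments: {"type":"object","properties":{"delta_pos":{"type":"array","items":{"type":"array","items":{"type":"number"}}},"delta_rot":{"type":"array","items":{"type":"array","items":{"type":"number"}}},"jaw":{"type":"array","items":{"type":"number"}},"force":{"type":"number"}},"required":["delta_pos","delta_rot","jaw"]}

```bash
mkdir -p pics
cat > h.py <<'E'
import numpy as np, cv2
from rig import bot
def snap(n):
    s=bot.snapshot(n); Z=s["range_z"]; K=s["K"]; v,u=np.mgrid[:Z.shape[0],:Z.shape[1]]
    P=np.stack([(u-K[0,2])*Z/K[0,0],(v-K[1,2])*Z/K[1,1],Z],-1)@s["T"][:3,:3].T+s["T"][:3,3]
    P[Z==0]=np.nan
    return s["pixels"],P,s
def save(f,im): cv2.imwrite("pics/"+f,im[...,::-1])
E
python3 - <<'E'
from h import *
a,P,s=snap("side"); b,Q,t=snap("top")
np.savez("s0.npz",a=a,P=P,b=b,Q=Q)
save("side0.png",a); save("top0.png",b)
print(s["T"].round(3),t["T"].round(3),s["K"],t["K"]); print(bot.get_obs())
E
```

```text
[[-0.986 -0.086  0.144  0.301]
 [-0.168  0.469 -0.867  1.302]
 [ 0.007 -0.879 -0.477  0.807]
 [ 0.     0.     0.     1.   ]] [[-0.029 -0.995  0.098  0.399]
 [-0.999  0.031  0.02   0.004]
 [-0.023 -0.097 -0.995  1.223]
 [ 0.     0.     0.     1.   ]] [[534.4257466    0.         280.43996497]
 [  0.         534.4257466  200.70249133]
 [  0.           0.           1.        ]] [[489.36103279   0.         278.91029977]
 [  0.         489.36103279 208.63541166]
 [  0.           0.           1.        ]]
{'time': 0.1, 'joint_pos': array([-1.23994189,  0.46933095, -0.04859832,  1.53359086,  0.02410603,
        1.14101909, -0.0823192 ]), 'qvel': array([ 0.00048021, -0.00246755,  0.00064695, -0.00190196,  0.00146837,
       -0.0016798 , -0.00035828]), 'joint_torque': array([ 2.48871938e-04, -5.11514354e+01, -4.72258811e-02, -2.38389498e+01,
        1.07235974e-02,  4.43552417e-03,  1.24112279e-05]), 'ee_pos': array([0.23740956, 0.63123411, 0.19757961]), 'ee_rot': array([-3.13983153e+00,  6.70979348e-05,  2.78185398e+00]), 'force': array([ 0.38945257, -0.52256341, -0.08401899]), 'ft_torque': array([0.0100451 , 0.00623312, 0.0415784 ]), 'grip_force': 0.0, 'finger_gap': 1.0030319612418577}
```

View pics/side0.png

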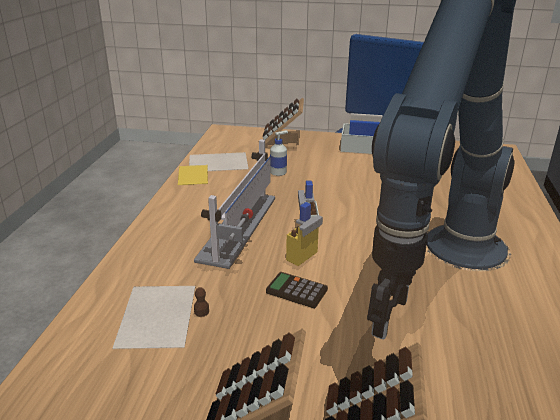

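View pics/top0.png

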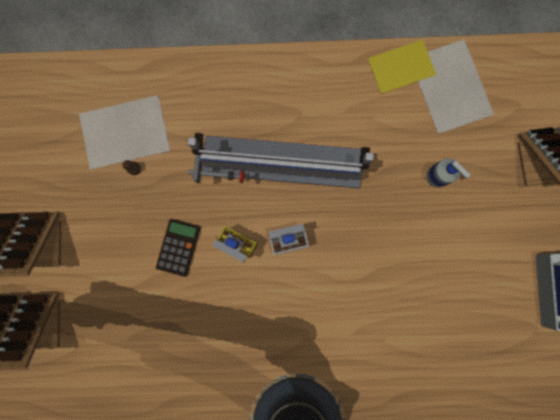

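Candidates: the yellow caddy at top (235,243) and the white one at top (288,239). The white one fits the description, so I'll confirm it in a crop along with the rail.

Run:
```python
from h import *
d=np.load("s0.npz"); b,Q,a,P=d["b"],d["Q"],d["a"],d["P"]
top=cv2.resize(b[125:265,185:385],None,fx=4,fy=4,interpolation=3)[:,:]
save("c1.png",top[:560])
def masks(im):
    h=cv2.cvtColor(im,cv2.COLOR_RGB2HSV); H,S,V=[h[...,i].astype(int) for i in range(3)]
    return (H>105)&(H<130)&(S>110)&(V>60), ((H<6)|(H>174))&(S>150)&(V>60)
for n,im,X in(("top",b,Q),("side",a,P)):
    for c,m in zip(("blue","red"),masks(im)):
        k,l,st,ce=cv2.connectedComponentsWithStats(m.astype(np.uint8))
        for i in range(1,k):
            if st[i,4]<12: continue
            p=X[l==i]; print(n,c,st[i].tolist(),np.nanmedian(p,0).round(4),np.nanmin(p,0).round(3),np.nanmax(p,0).round(3))
# rail: points above 0.1 within window
m=np.zeros(Q.shape[:2],bool); m[130:190,180:385]=1
for lo in np.arange(.02,.26,.01):
    s=m&(Q[...,2]>lo)&(Q[...,2]<=lo+.01)
    if s.sum()>20: p=Q[s]; print("z%.2f"%lo,s.sum(),p.min(0).round(3),p.max(0).round(3))
m[:]=0; m[220:262,264:315]=1
s=m&(Q[...,2]>.06)
r=cv2.minAreaRect((Q[s][:,:2]*1000).astype(np.float32)); print("white rect",r)
for lo in np.arange(.05,.18,.01):
    q=m&(Q[...,2]>lo)&(Q[...,2]<=lo+.01)
    if q.sum()>3: p=Q[q]; print("c%.2f"%lo,q.sum(),p.mean(0).round(3),[np.round(x,1) for x in cv2.minAreaRect((p[:,:2]*1000).astype(np.float32))])
```

```text
top blue [447, 163, 10, 10, 55] [ 0.585  -0.3633  0.1232] [ 0.578 -0.376  0.119] [ 0.599 -0.356  0.144]
top blue [283, 234, 11, 9, 79] [0.4389 0.0078 0.16  ] [ 0.43  -0.003  0.155] [0.448 0.019 0.165]
top blue [225, 238, 13, 10, 87] [0.4323 0.1317 0.1601] [0.423 0.119 0.141] [0.443 0.145 0.165]
top red [240, 172, 4, 10, 32] [0.5854 0.1108 0.1164] [0.575 0.107 0.1  ] [0.595 0.114 0.121]
side blue [347, 34, 77, 81, 4230] [ 0.2593 -1.4391  0.1084] [ 0.066 -1.53  -0.146] [0.412 0.59  0.633]
side blue [349, 120, 31, 16, 374] [ 0.3091 -0.6313  0.0888] [ 0.25  -0.655  0.057] [0.359 0.626 0.564]
side blue [275, 139, 7, 5, 29] [ 0.5857 -0.3634  0.12  ] [ 0.577 -0.376  0.114] [ 0.599 -0.349  0.128]
side blue [271, 156, 16, 12, 118] [ 0.5806 -0.3449  0.0487] [ 0.56  -0.369  0.029] [ 0.61  -0.334  0.068]
side blue [249, 171, 10, 12, 12] [ 0.5956 -0.0106  0.1543] [ 0.59  -0.048  0.152] [0.599 0.03  0.156]
side blue [306, 181, 7, 17, 92] [0.4365 0.0176 0.1466] [ 0.428 -0.002  0.116] [0.447 0.026 0.163]
side blue [300, 202, 11, 18, 60] [0.4339 0.1377 0.1575] [0.42  0.118 0.119] [0.444 0.15  0.162]

[... 1070 characters left out ...]
[422.1,   5.3]), array([20. , 78.4]), np.float64(6.9)]
c0.07 146 [0.427 0.007 0.076] [array([430.7,   7.1]), array([36. , 83.8]), np.float64(10.5)]
c0.08 63 [0.425 0.005 0.083] [array([431.4,   7.3]), array([36.2, 83.1]), np.float64(11.6)]
c0.09 45 [0.427 0.009 0.093] [array([428.2,  13.2]), array([78.3, 25.1]), np.float64(86.5)]
c0.11 347 [0.451 0.011 0.116] [array([445.6,  10. ]), array([41. , 81.7]), np.float64(11.4)]
c0.12 14 [0.452 0.012 0.121] [array([455.1,  12.4]), array([41.9, 52.1]), np.float64(34.6)]
c0.15 50 [0.439 0.009 0.158] [array([439.2,   8.9]), array([18. , 25.3]), np.float64(11.5)]
c0.16 46 [0.439 0.009 0.162] [array([439.1,   8.8]), array([15.8, 24. ]), np.float64(16.9)]
```

View pics/c1.png

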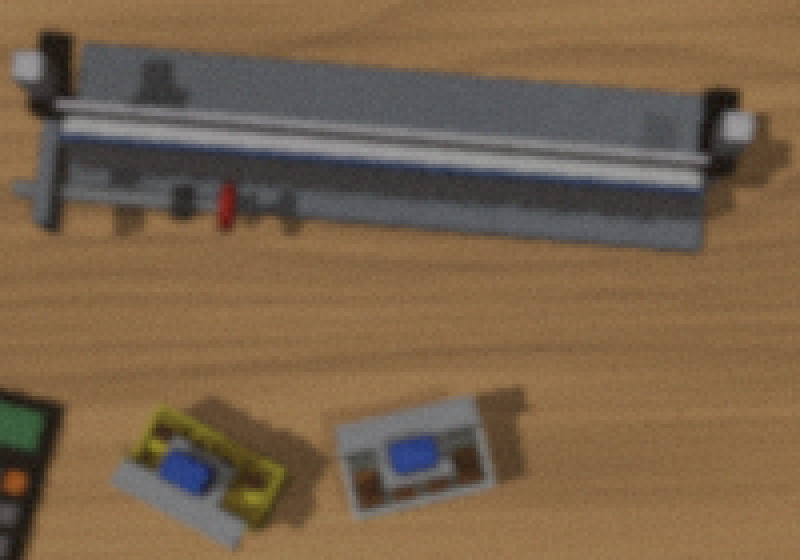

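Crop: the white box with wooden stamps and blue grip at crop (413,455) is the caddy. Its grey hook plate faces the rail, so +x is away from the robot at a yaw of about +11°. The yellow one at (185,470) faces the other way and isn't meant. The red buffer disc is at crop (227,205), on the +y side of the rail. Next I fit the rail.

Run:
```python
from h import *
d=np.load("s0.npz"); b,Q,a,P=d["b"],d["Q"],d["a"],d["P"]
def lip(im,X,box):
    h=cv2.cvtColor(im,cv2.COLOR_RGB2HSV).astype(int); m=(h[...,0]>105)&(h[...,0]<130)&(h[...,1]>70)
    w=np.zeros_like(m); r0,r1,c0,c1=box; w[r0:r1,c0:c1]=1
    p=X[m&w]; p=p[(p[:,2]>.14)&(p[:,2]<.18)]; return p
for n,p in(("top",lip(b,Q,(135,185,195,365))),("side",lip(a,P,(160,235,215,272)))):
    if len(p)<10: print(n,len(p)); continue
    vx,vy,x0,y0=cv2.fitLine(p[:,:2].astype(np.float32),cv2.DIST_HUBER,0,.001,.001).ravel()
    yaw=np.arctan2(-vx*np.sign(vy),abs(vy)); c,s=np.cos(yaw),np.sin(yaw)
    q=np.c_[p[:,0]*c+p[:,1]*s,-p[:,0]*s+p[:,1]*c]
    print(n,len(p),"yaw deg",np.degrees(yaw),"x",np.percentile(q[:,0],[2,50,98]).round(4),"y",q[:,1].min().round(4),q[:,1].max().round(4),"z",np.median(p[:,2]).round(4))
    if n=="top": Y=yaw
c,s=np.cos(Y),np.sin(Y)
for n,X in(("top",Q),("side",P)):
    q=np.stack([X[...,0]*c+X[...,1]*s,-X[...,0]*s+X[...,1]*c,X[...,2]],-1)
    np.save("q_%s.npy"%n,q)
    ok=(q[...,1]>-.08)&(q[...,1]<.12)&(q[...,2]>.06)
    for x in np.arange(.560,.640,.003):
        m=ok&(abs(q[...,0]-x)<.0015)
        if m.sum()>5: print(n,"x%.3f"%x,m.sum(),np.percentile(q[m][:,2],[5,50,95]).round(4))
    m=(q[...,0]>.57)&(q[...,0]<.66)&(q[...,2]>.185)&(abs(q[...,1])<.3)
    print("posts",[ (g.mean(0).round(3),g.min(0).round(3),g.max(0).round(3)) for g in (q[m&(q[...,1]>.05)],q[m&(q[...,1]<0)]) if len(g)])
    m=(q[...,2]>.125)&(q[...,2]<.175)&(q[...,0]>.59)&(q[...,0]<.625)&(abs(q[...,1])<.3)
    print("rail y",np.percentile(q[m][:,1],[.5,99.5]))
    m=(abs(q[...,1]-.17)<.16)&(q[...,0]>.55)&(q[...,0]<.583)&(q[...,2]>.085)&(q[...,2]<.13)
    for y in np.arange(.06,.26,.008):
        g=q[m&(abs(q[...,1]-y)<.004)]
        if len(g): print("  buf y%.3f"%y,len(g),g.min(0).round(3),g.max(0).round(3))
```

```text
top 172 yaw deg -6.985833 x [0.5914 0.5923 0.5938] y -0.0812 0.2729 z 0.1544
side 73 yaw deg -7.0583076 x [0.5896 0.5919 0.594 ] y -0.0537 0.2751 z 0.1544
top x0.590 155 [0.0781 0.1198 0.1543]
top x0.593 523 [0.074  0.1253 0.1563]
top x0.596 36 [0.1519 0.1547 0.1569]
top x0.599 85 [0.1362 0.1395 0.143 ]
top x0.602 117 [0.136  0.1392 0.1421]
top x0.605 114 [0.1362 0.1393 0.1424]
top x0.608 311 [0.138  0.1526 0.1651]
top x0.611 93 [0.1592 0.1628 0.1662]
posts [(array([0.62 , 0.285, 0.198]), array([0.613, 0.278, 0.185]), array([0.629, 0.294, 0.203])), (array([ 0.62 , -0.093,  0.198]), array([ 0.613, -0.101,  0.186]), array([ 0.629, -0.085,  0.205]))]
rail y [-0.2945896   0.28934677]
  buf y0.180 40 [0.556 0.178 0.093] [0.581 0.184 0.121]
  buf y0.188 17 [0.556 0.184 0.099] [0.58  0.192 0.12 ]
  buf y0.196 11 [0.566 0.192 0.105] [0.573 0.199 0.112]
  buf y0.204 30 [0.56  0.2   0.103] [0.58  0.208 0.118]
  buf y0.212 26 [0.559 0.208 0.107] [0.579 0.215 0.118]
  buf y0.220 12 [0.566 0.217 0.108] [0.573 0.222 0.114]
  buf y0.228 16 [0.565 0.224 0.105] [0.573 0.232 0.112]
  buf y0.236 15 [0.
[... 483 characters left out ...]
0.612, -0.104,  0.186]), array([ 0.627, -0.082,  0.201]))]
rail y [-0.12951772  0.29486972]
  buf y0.172 3 [0.569 0.175 0.116] [0.575 0.176 0.118]
  buf y0.180 43 [0.556 0.177 0.095] [0.581 0.184 0.119]
  buf y0.188 18 [0.554 0.184 0.097] [0.577 0.191 0.12 ]
  buf y0.196 2 [0.561 0.199 0.105] [0.569 0.199 0.112]
  buf y0.204 11 [0.56  0.201 0.1  ] [0.572 0.207 0.116]
  buf y0.212 30 [0.557 0.208 0.096] [0.577 0.215 0.118]
  buf y0.220 8 [0.56  0.216 0.106] [0.573 0.223 0.111]
  buf y0.228 7 [0.563 0.225 0.107] [0.568 0.232 0.112]
  buf y0.236 8 [0.563 0.232 0.106] [0.572 0.239 0.111]
  buf y0.244 7 [0.564 0.24  0.105] [0.569 0.246 0.11 ]
  buf y0.252 5 [0.564 0.249 0.107] [0.57  0.254 0.111]
```

Request:
carry_out --delta_pos '[[0.84,-2.6,0.3],[0.84,-2.6,0.3],[0.84,-2.6,0.3],[0.84,-2.6,0.3],[0.84,-2.6,0.3],[0.84,-2.6,0.3],[0.84,-2.6,0.3],[0.84,-2.6,0.3]]' --delta_rot '[[0,0,0.0233],[0,0,0.0233],[0,0,0.0233],[0,0,0.0233],[0,0,0.0233],[0,0,0.0233],[0,0,0.0233],[0,0,0.0233]]' --jaw '[1,1,1,1,1,1,1,1]'

```text
time: 0.9
ee_pos: [0.3049, 0.4224, 0.2223]
ee_rot: [-3.141, -0.0, 2.969]
force: [-0.0, -0.1, -0.0]
finger_gap: 0.999
grip_force: 0.0
```

Request:
carry_out --delta_pos '[[0.84,-2.6,0.3],[0.84,-2.6,0.3],[0.84,-2.6,0.3],[0.84,-2.6,0.3],[0.84,-2.6,0.3],[0.84,-2.6,0.3],[0.84,-2.6,0.3],[0.84,-2.6,0.3]]' --delta_rot '[[0,0,0.0233],[0,0,0.0233],[0,0,0.0233],[0,0,0.0233],[0,0,0.0233],[0,0,0.0233],[0,0,0.0233],[0,0,0.0233]]' --jaw '[1,1,1,1,1,1,1,1]'

```text
time: 1.7
ee_pos: [0.3719, 0.2145, 0.2464]
ee_rot: [-3.141, -0.001, -3.128]
force: [-0.7, -0.1, 0.7]
finger_gap: 0.995
grip_force: 0.0
```

Request:
carry_out --delta_pos '[[0.84,-2.6,0],[0.84,-2.6,0],[0.84,-2.6,0],[0.84,-2.6,0],[0.84,-2.6,0],[0.84,-2.6,0],[0.84,-2.6,0],[0.84,-2.6,0]]' --delta_rot '[[0,0,0.0233],[0,0,0.0233],[0,0,0.0233],[0,0,0.0233],[0,0,0.0233],[0,0,0.0233],[0,0,0.0233],[0,0,0.0233]]' --jaw '[1,1,1,1,1,1,1,1]'

```text
time: 2.5
ee_pos: [0.4391, 0.0067, 0.2463]
ee_rot: [3.141, -0.0, -2.941]
force: [-0.2, -0.2, 0.1]
finger_gap: 1.0
grip_force: 0.0
```

Request:
carry_out --delta_pos '[[0,0.2,-1],[0,0,-1],[0,0,-1],[0,0,-1],[0,0,-1],[0,0,-1],[0,0,-1],[0,0,0]]' --delta_rot '[[0,0,0],[0,0,0],[0,0,0],[0,0,0],[0,0,0],[0,0,0],[0,0,0],[0,0,0]]' --jaw '[1,1,1,1,1,1,1,1]'

```text
time: 3.3
ee_pos: [0.4381, 0.0098, 0.1751]
ee_rot: [-3.142, -0.003, -2.942]
force: [0.3, 0.2, -0.4]
finger_gap: 1.001
grip_force: 0.0
```

Run:
```python
from h import *
a,P,_=snap("side"); save("side1.png",cv2.resize(a[110:310,220:480],(780,600),interpolation=3))
```

```text
(no output)
```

View pics/side1.png

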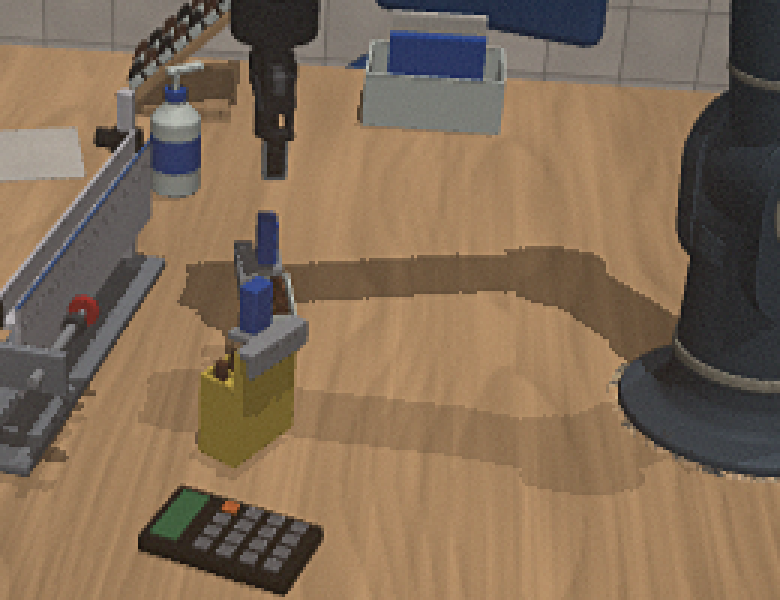

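The open fingers at (273,160) stand in line above the white caddy's grip at (267,235), clear of the yellow one at (256,305). Now I descend and grip.

Request:
carry_out --delta_pos '[[0,0,-0.9],[0,0,-0.9],[0,0,-0.9],[0,0,-0.9],[0,0,-0.9],[0,0,-0.8],[0,0,0],[0,0,0]]' --delta_rot '[[0,0,0],[0,0,0],[0,0,0],[0,0,0],[0,0,0],[0,0,0],[0,0,0],[0,0,0]]' --jaw '[1,1,1,1,1,1,1,1]'

```text
time: 4.15
ee_pos: [0.4392, 0.0098, 0.1234]
ee_rot: [-3.142, -0.0, -2.942]
force: [0.8, 0.1, 0.1]
finger_gap: 0.999
grip_force: 0.0
```

Request:
carry_out --delta_pos '[[0,0,0],[0,0,0],[0,0,0],[0,0,0],[0,0,0],[0,0,0],[0,0,0],[0,0,0]]' --delta_rot '[[0,0,0],[0,0,0],[0,0,0],[0,0,0],[0,0,0],[0,0,0],[0,0,0],[0,0,0]]' --jaw '[0,-0.4,-1,-1,-1,-1,-1,-1]' --force 50

```text
time: 4.95
ee_pos: [0.4398, 0.0095, 0.124]
ee_rot: [-3.141, 0.001, -2.942]
force: [0.2, -1.9, 4.7]
finger_gap: 0.274
grip_force: 49.2
```

Request:
carry_out --delta_pos '[[0,0,0.3],[0,0,0.7],[0,0,1],[0,0,1],[0,0,1.5],[0,0,1.5],[0,0,1.5],[0,0,1]]' --delta_rot '[[0,0,0],[0,0,0],[0,0,0],[0,0,0],[0,0,0],[0,0,0],[0,0,0],[0,0,0]]' --jaw '[-1,-1,-1,-1,-1,-1,-1,-1]'

```text
time: 5.75
ee_pos: [0.4396, 0.0099, 0.2101]
ee_rot: [3.141, 0.002, -2.942]
force: [1.3, -0.0, -2.7]
finger_gap: 0.274
grip_force: 49.3
```

Request:
carry_out --delta_pos '[[0.65,0.12,0],[0.65,0.12,0],[0.65,0.12,0],[0.65,0.12,0],[0.65,0.12,0],[0.65,0.12,0],[0.65,0.12,0],[0.65,0.12,0]]' --delta_rot '[[0,0,-0.0201],[0,0,-0.0201],[0,0,-0.0201],[0,0,-0.0201],[0,0,-0.0201],[0,0,-0.0201],[0,0,-0.0201],[0,0,-0.0201]]' --jaw '[-1,-1,-1,-1,-1,-1,-1,-1]'

```text
time: 6.55
ee_pos: [0.4918, 0.0195, 0.2084]
ee_rot: [-3.142, -0.0, -3.105]
force: [0.1, -0.4, -4.6]
finger_gap: 0.271
grip_force: 49.4
```

Request:
carry_out --delta_pos '[[0.65,0.12,0],[0.65,0.12,0],[0.65,0.12,0],[0.65,0.12,0],[0.65,0.12,0],[0.65,0.12,0],[0.65,0.12,0],[0,0,0]]' --delta_rot '[[0,0,-0.0201],[0,0,-0.0201],[0,0,-0.0201],[0,0,-0.0201],[0,0,-0.0201],[0,0,-0.0201],[0,0,-0.0201],[0,0,-0.0201]]' --jaw '[-1,-1,-1,-1,-1,-1,-1,-1]'

```text
time: 7.35
ee_pos: [0.5378, 0.0281, 0.2085]
ee_rot: [-3.142, 0.001, 3.018]
force: [-0.5, -0.1, -3.9]
finger_gap: 0.277
grip_force: 49.3
```

```bash
cat >> h.py <<'E'
Y=np.radians(-7.0); C,S=np.cos(Y),np.sin(Y)
def toq(X): return np.stack([X[...,0]*C+X[...,1]*S,-X[...,0]*S+X[...,1]*C,X[...,2]],-1)
E
python3 - <<'E'
from h import *
o=bot.get_obs(); print(o["ee_pos"],o["ee_rot"],toq(o["ee_pos"]),o["force"])
a,P,_=snap("side"); b,Q,_=snap("top")
np.savez("s2.npz",a=a,P=P,b=b,Q=Q)
save("two.png",np.hstack([cv2.resize(a[110:260,210:340],(390,450),interpolation=3),cv2.resize(b[130:280,215:345],(390,450),interpolation=3)]))
E
```

```text
[0.53782228 0.02809826 0.2085293 ] [-3.14158688e+00  9.01376679e-04  3.01798235e+00] [0.53038912 0.09343286 0.2085293 ] [-0.50547724 -0.05194465 -3.92059392]
```

View pics/two.png

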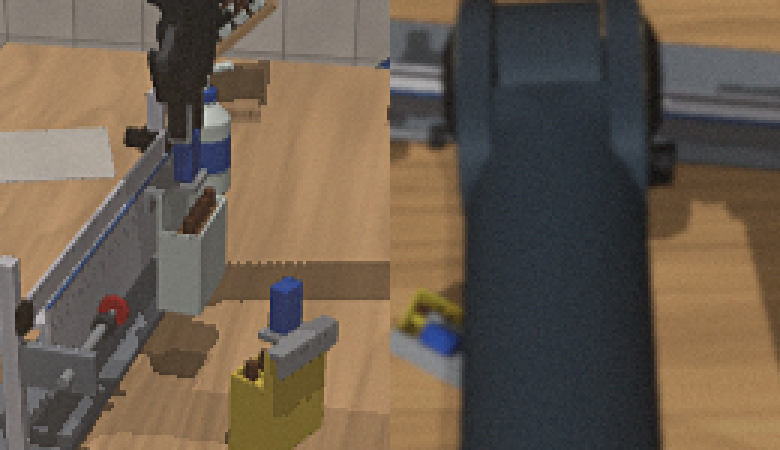

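The caddy at (195,250) hangs upright from the grip, hook side towards the rail, clear of the buffer at (112,310). The top view is blocked by the arm, so I measure the caddy in the side view.

```bash
cat > m.py <<'E'
from h import *
def measure(a,P,x0,y0,z0):
    q=toq(P); d=q-np.array([x0,y0,z0])
    h=cv2.cvtColor(a,cv2.COLOR_RGB2HSV).astype(int)
    f=(abs(d[...,1]-.042)<.006)&(d[...,0]>-.035)&(d[...,0]<.02)&(d[...,2]>-.012)&(d[...,2]<.09)
    p=d[f]; print("face n",len(p),"y",np.median(p[:,1]).round(4))
    for z in np.arange(0,.08,.02):
        g=p[(p[:,2]>z)&(p[:,2]<z+.02)]
        if len(g)>3: print(" z%.2f x"%z,np.percentile(g[:,0],[2,98]).round(4),"y",np.median(g[:,1]).round(4))
    print(" zmin",np.percentile(p[:,2],[0,2]).round(4))
    t=(abs(d[...,1])<.045)&(d[...,0]>.016)&(d[...,0]<.034)&(d[...,2]>.085)&(d[...,2]<.125)
    p=d[t]; print("tongue",len(p)); 
    if len(p): print(np.percentile(p,[2,50,98],axis=0).round(4))
    m=(h[...,0]>105)&(h[...,0]<130)&(h[...,1]>110)&(np.abs(d[...,:2]).max(-1)<.03)&(d[...,2]>.1)&(d[...,2]<.17)
    p=d[m]; print("grip",len(p),np.percentile(p,[2,50,98],axis=0).round(4).tolist())
E
python3 - <<'E'
from m import *
d=np.load("s2.npz"); measure(d["a"],d["P"],.5304,.0934,.085)
E
```

```text
face n 351 y 0.0397
 z0.00 x [-0.0262  0.011 ] y 0.0394
 z0.02 x [-0.0261  0.011 ] y 0.0392
 z0.04 x [-0.0256  0.0108] y 0.0397
 z0.06 x [-0.0263  0.0113] y 0.0402
 zmin [-0.0015  0.0017]
tongue 67
[[ 0.0164 -0.0361  0.0942]
 [ 0.0215  0.0225  0.1151]
 [ 0.0262  0.0422  0.1179]]
grip 63 [[-0.0109, -0.0066, 0.1189], [-0.0028, 0.0119, 0.1366], [0.0057, 0.0178, 0.1589]]
```

Request:
carry_out --delta_pos '[[0.58,-0.07,0],[0.58,-0.07,0],[0.58,-0.07,0],[0.58,-0.07,0],[0.58,-0.07,0],[0.58,-0.07,0],[0.58,-0.07,0],[0.58,-0.07,0]]' --delta_rot '[[0,0,0],[0,0,0],[0,0,0],[0,0,0],[0,0,0],[0,0,0],[0,0,0],[0,0,0]]' --jaw '[-1,-1,-1,-1,-1,-1,-1,-1]'

```text
time: 8.25
ee_pos: [0.5836, 0.0222, 0.2085]
ee_rot: [3.142, -0.0, 3.019]
force: [-0.1, -0.3, -4.0]
finger_gap: 0.275
grip_force: 49.4
```

Request:
carry_out --delta_pos '[[0,0,-0.3],[0,0,-0.3],[0,0,-0.3],[0,0,-0.3],[0,0,-0.2],[0,0,0],[0,0,0],[0,0,0]]' --delta_rot '[[0,0,0],[0,0,0],[0,0,0],[0,0,0],[0,0,0],[0,0,0],[0,0,0],[0,0,0]]' --jaw '[-1,-1,-1,-1,-1,-1,-1,-1]'

```text
time: 9.05
ee_pos: [0.5833, 0.0222, 0.1947]
ee_rot: [3.141, 0.0, 3.019]
force: [0.2, 0.6, -4.9]
finger_gap: 0.28
grip_force: 49.4
```

Run:
```python
from m import *
o=bot.get_obs(); t=toq(o["ee_pos"]); print(o["ee_pos"],o["ee_rot"],t,o["force"])
a,P,_=snap("side"); measure(a,P,t[0],t[1],t[2]-.1235)
q=toq(P)
h=cv2.cvtColor(a,cv2.COLOR_RGB2HSV).astype(int)
m=(h[...,0]>105)&(h[...,0]<130)&(h[...,1]>70)&(q[...,2]>.145)&(q[...,2]<.16)&(q[...,0]>.58)&(q[...,0]<.6)
p=q[m]; print("lip",len(p),np.percentile(p,[5,50,95],axis=0).round(4).tolist())
save("ins.png",cv2.resize(a[120:240,215:315],(700,600)[:2] if 0 else (500,600),interpolation=3))
```

```text
[0.58325718 0.02221988 0.19472858] [3.14139799e+00 3.43757725e-04 3.01943659e+00] [0.57620175 0.09313543 0.19472858] [ 0.15412888  0.59483483 -4.93354948]
face n 361 y 0.0399
 z0.00 x [-0.029  -0.0045] y 0.0397
 z0.02 x [-0.0284  0.0153] y 0.0397
 z0.04 x [-0.0286  0.0148] y 0.0399
 z0.06 x [-0.0271  0.0151] y 0.0401
 zmin [0.0003 0.0033]
tongue 72
[[ 0.0165 -0.0256  0.0885]
 [ 0.0216  0.0252  0.1135]
 [ 0.0329  0.0437  0.1179]]
grip 50 [[-0.0119, -0.0018, 0.1182], [-0.0046, 0.0107, 0.1347], [0.006, 0.0154, 0.1609]]
lip 56 [[0.5859, -1.4342, 0.1508], [0.592, 0.175, 0.154], [0.5937, 0.2658, 0.1568]]
```

View pics/ins.png

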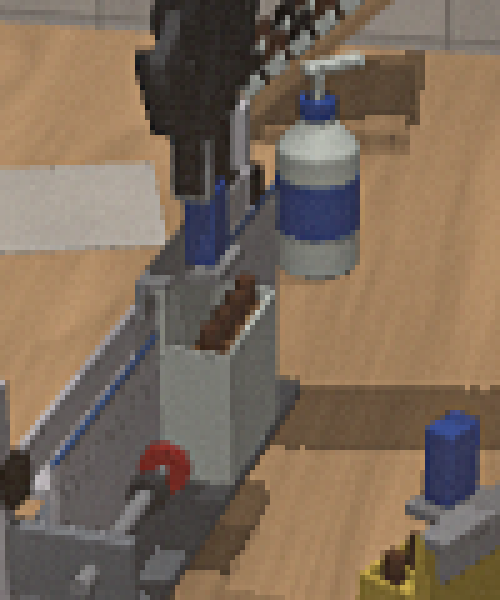

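The hook at (150,285) stands over the channel, with the blue lip line (155,340) running under the throat. I nudge about 0.5 mm back and lower slowly, watching the force.

Request:
carry_out --delta_pos '[[0.05,0,0],[0,0,-0.2],[0,0,-0.2],[0,0,-0.2],[0,0,-0.2],[0,0,-0.2],[0,0,-0.1],[0,0,-0.1]]' --delta_rot '[[0,0,0],[0,0,0],[0,0,0],[0,0,0],[0,0,0],[0,0,0],[0,0,0],[0,0,0]]' --jaw '[-1,-1,-1,-1,-1,-1,-1,-1]'

```text
time: 9.9
ee_pos: [0.5836, 0.0222, 0.1824]
ee_rot: [3.142, -0.0, 3.019]
force: [0.1, -0.3, -4.1]
finger_gap: 0.272
grip_force: 49.4
```

Request:
carry_out --delta_pos '[[0,0,-0.05],[0,0,-0.1],[0,0,-0.05],[0,0,-0.1],[0,0,-0.05],[0,0,-0.1],[0,0,0],[0,0,0]]' --delta_rot '[[0,0,0],[0,0,0],[0,0,0],[0,0,0],[0,0,0],[0,0,0],[0,0,0],[0,0,0]]' --jaw '[-1,-1,-1,-1,-1,-1,-1,-1]'

```text
time: 10.7
ee_pos: [0.5836, 0.0222, 0.178]
ee_rot: [3.142, -0.0, 3.019]
force: [-0.2, -0.0, -4.1]
finger_gap: 0.273
grip_force: 49.4
```

Request:
carry_out --delta_pos '[[0,0,-0.1],[0,0,-0.1],[0,0,-0.1],[0,0,-0.05],[0,0,-0.05],[0,0,-0.05],[0,0,0],[0,0,0]]' --delta_rot '[[0,0,0],[0,0,0],[0,0,0],[0,0,0],[0,0,0],[0,0,0],[0,0,0],[0,0,0]]' --jaw '[-1,-1,-1,-1,-1,-1,-1,-1]'

```text
time: 11.5
ee_pos: [0.5836, 0.0222, 0.1735]
ee_rot: [3.141, 0.0, 3.019]
force: [-0.3, 0.5, -3.6]
finger_gap: 0.276
grip_force: 49.4
```

Request:
carry_out --delta_pos '[[0,0,-0.05],[0,0,0],[0,0,-0.05],[0,0,0],[0,0,-0.05],[0,0,0],[0,0,0],[0,0,0]]' --delta_rot '[[0,0,0],[0,0,0],[0,0,0],[0,0,0],[0,0,0],[0,0,0],[0,0,0],[0,0,0]]' --jaw '[-1,-1,-1,-1,-1,-1,-1,-1]'

```text
time: 12.3
ee_pos: [0.5836, 0.0222, 0.172]
ee_rot: [3.142, -0.0, 3.019]
force: [0.5, 0.5, -3.8]
finger_gap: 0.279
grip_force: 49.4
```

Still hanging free, so I keep lowering in small steps.

Request:
carry_out --delta_pos '[[0,0,-0.05],[0,0,0],[0,0,-0.05],[0,0,0],[0,0,-0.03],[0,0,0],[0,0,0],[0,0,0]]' --delta_rot '[[0,0,0],[0,0,0],[0,0,0],[0,0,0],[0,0,0],[0,0,0],[0,0,0],[0,0,0]]' --jaw '[-1,-1,-1,-1,-1,-1,-1,-1]'

```text
time: 13.1
ee_pos: [0.5837, 0.0222, 0.1708]
ee_rot: [3.142, 0.0, 3.019]
force: [-0.9, 0.1, -1.5]
finger_gap: 0.276
grip_force: 49.5
```

Request:
carry_out --delta_pos '[[0,0,-0.05],[0,0,0],[0,0,-0.03],[0,0,0],[0,0,0],[0,0,0],[0,0,0],[0,0,0]]' --delta_rot '[[0,0,0],[0,0,0],[0,0,0],[0,0,0],[0,0,0],[0,0,0],[0,0,0],[0,0,0]]' --jaw '[-1,-1,-1,-1,-1,-1,-1,-1]'

```text
time: 13.9
ee_pos: [0.5836, 0.0219, 0.1703]
ee_rot: [-3.141, 0.0, 3.019]
force: [-3.7, -2.5, 6.0]
finger_gap: 0.279
grip_force: 50.5
```

Contact: the vertical force went from -4 to +6 N at the expected floor height (0.139), so the hook is seated. I ease off slightly and slide.

Request:
carry_out --delta_pos '[[0,0,0.02],[0.03,0.236,0],[0.03,0.236,0],[0.03,0.236,0],[0.03,0.236,0],[0.03,0.236,0],[0.03,0.236,0],[0,0,0]]' --delta_rot '[[0,0,0],[0,0,0],[0,0,0],[0,0,0],[0,0,0],[0,0,0],[0,0,0],[0,0,0]]' --jaw '[-1,-1,-1,-1,-1,-1,-1,-1]'

```text
time: 14.7
ee_pos: [0.5861, 0.0358, 0.1704]
ee_rot: [-3.141, 0.001, 3.019]
force: [-1.0, -4.3, 4.7]
finger_gap: 0.27
grip_force: 50.4
```

Request:
carry_out --delta_pos '[[0.03,0.236,0],[0.03,0.236,0],[0.03,0.236,0],[0.03,0.236,0],[0.03,0.236,0],[0.03,0.236,0],[0.03,0.236,0],[0.03,0.236,0]]' --delta_rot '[[0,0,0],[0,0,0],[0,0,0],[0,0,0],[0,0,0],[0,0,0],[0,0,0],[0,0,0]]' --jaw '[-1,-1,-1,-1,-1,-1,-1,-1]'

```text
time: 15.5
ee_pos: [0.5882, 0.0541, 0.1705]
ee_rot: [-3.14, 0.001, 3.019]
force: [-2.6, -4.7, 4.7]
finger_gap: 0.277
grip_force: 50.5
```

```bash
cat > r.py <<'E'
from h import *
o=bot.get_obs(); t=toq(o["ee_pos"]); print(o["time"],t.round(4),o["force"].round(2))
a,P,_=snap("side"); q=toq(P)
h=cv2.cvtColor(a,cv2.COLOR_RGB2HSV).astype(int)
m=((h[...,0]<6)|(h[...,0]>174))&(h[...,1]>140)&(h[...,2]>60)&(q[...,0]>.5)&(q[...,0]<.6)&(q[...,2]>.08)&(q[...,2]<.13)
p=q[m]; print("red y",len(p),np.percentile(p[:,1],[5,25,50,75,95]).round(4), "px",np.argwhere(m).mean(0).round(2)[::-1])
d=q-np.array([t[0],t[1],t[2]-.1235])
f=(abs(d[...,1]-.041)<.006)&(d[...,0]>-.026)&(d[...,0]<-.018)&(d[...,2]>.005)&(d[...,2]<.08)
print("face",f.sum(),np.median(q[f][:,1]).round(4))
E
python3 - <<'E'
from r import *
E
```

```text
15.5 [0.5772 0.1254 0.1705] [-2.56 -4.73  4.71]
red y 50 [0.1802 0.1818 0.1843 0.1857 0.1881] px [248.1  212.14]
face 62 0.1643
```

Request:
carry_out --delta_pos '[[0.025,0.199,0],[0.025,0.199,0],[0.025,0.199,0],[0.025,0.199,0],[0.025,0.199,0],[0,0,0],[0,0,0],[0,0,0]]' --delta_rot '[[0,0,0],[0,0,0],[0,0,0],[0,0,0],[0,0,0],[0,0,0],[0,0,0],[0,0,0]]' --jaw '[-1,-1,-1,-1,-1,-1,-1,-1]'

```text
time: 16.35
ee_pos: [0.5895, 0.0645, 0.1704]
ee_rot: [-3.141, 0.001, 3.019]
force: [-2.0, -4.3, 5.0]
finger_gap: 0.276
grip_force: 50.5
```

Run:
```python
from r import *
```

```text
16.35 [0.5772 0.1359 0.1704] [-2.02 -4.26  4.98]
red y 50 [0.1796 0.182  0.1831 0.184  0.1877] px [248.2  212.24]
face 67 0.1758
```

Request:
carry_out --delta_pos '[[0.012,0.1,0],[0.012,0.1,0],[0.012,0.1,0],[0,0,0],[0,0,0],[0,0,0],[0,0,0],[0,0,0]]' --delta_rot '[[0,0,0],[0,0,0],[0,0,0],[0,0,0],[0,0,0],[0,0,0],[0,0,0],[0,0,0]]' --jaw '[-1,-1,-1,-1,-1,-1,-1,-1]'

```text
time: 17.2
ee_pos: [0.5898, 0.0669, 0.1705]
ee_rot: [-3.14, 0.001, 3.019]
force: [-2.2, -4.6, 5.0]
finger_gap: 0.28
grip_force: 50.6
```

Run:
```python
from r import *
```

```text
17.2 [0.5773 0.1383 0.1705] [-2.15 -4.58  4.95]
red y 49 [0.1802 0.1833 0.1848 0.1868 0.1885] px [247.94 212.41]
face 64 0.1771
```

Request:
carry_out --delta_pos '[[0.012,0.1,0],[0.012,0.1,0],[0.012,0.1,0],[0,0,0],[0,0,0],[0,0,0],[0,0,0],[0,0,0]]' --delta_rot '[[0,0,0],[0,0,0],[0,0,0],[0,0,0],[0,0,0],[0,0,0],[0,0,0],[0,0,0]]' --jaw '[-1,-1,-1,-1,-1,-1,-1,-1]'

```text
time: 18.05
ee_pos: [0.5902, 0.0693, 0.1706]
ee_rot: [-3.139, 0.001, 3.018]
force: [-2.8, -4.9, 6.6]
finger_gap: 0.277
grip_force: 50.6
```

Run:
```python
from r import *
save("push1.png",cv2.resize(a[180:240,220:290],(700,600),interpolation=3))
T=_["T"];K=_["K"]
def px(x):
    c=np.linalg.inv(T)@np.r_[x,1]; return (K@c[:3]/c[2])[:2]
p0=np.array([.583,.112,.105]); print("px per 5mm y",px(p0+.005*np.array([-S,C,0]))-px(p0))
d=np.load("s0.npz"); h0=cv2.cvtColor(d["a"],cv2.COLOR_RGB2HSV).astype(int); q0=toq(d["P"])
m=((h0[...,0]<6)|(h0[...,0]>174))&(h0[...,1]>140)&(h0[...,2]>60)&(q0[...,0]>.5)&(q0[...,0]<.6)&(q0[...,2]>.08)&(q0[...,2]<.13)
print("s0 red",m.sum(),np.argwhere(m).mean(0)[::-1],np.percentile(q0[m][:,1],[5,25,50,75,95]).round(4))
```

```text
18.05 [0.5773 0.1407 0.1706] [-2.82 -4.87  6.59]
red y 49 [0.1841 0.1862 0.1876 0.189  0.1905] px [247.76 212.71]
face 64 0.1791Traceback (most recent call last):
  File "<stdin>", line 3, in <module>
NameError: name '_' is not defined
```

View pics/push1.png

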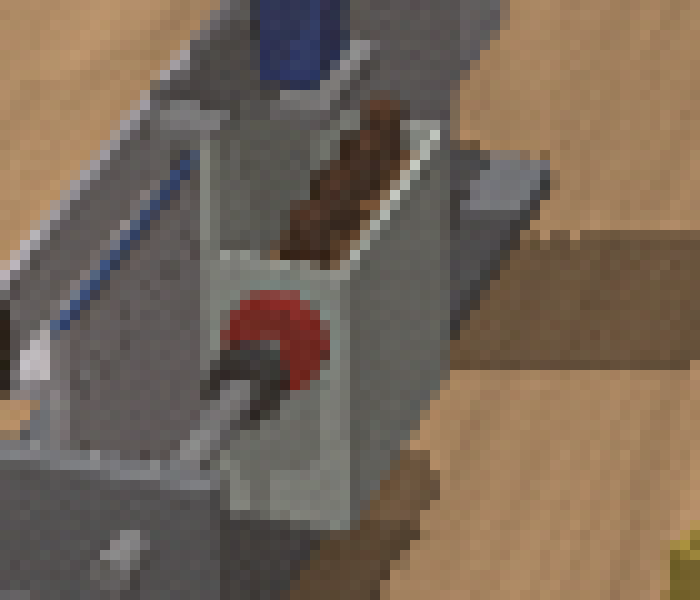

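The caddy sits in the channel with the disc (275,340) against its side, and the disc has begun to move. I work out the exact push from the pixel shift.

```bash
cat >> r.py <<'E'
c=bot.snapshot("side"); T=c["T"];K=c["K"]
def px(x):
    k=np.linalg.inv(T)@np.r_[x,1]; return (K@k[:3]/k[2])[:2]
p0=np.array([.583,.112,.105]); D=(px(p0+.005*np.array([-S,C,0]))-px(p0))/5
def red(im,X):
    h=cv2.cvtColor(im,cv2.COLOR_RGB2HSV).astype(int); q=toq(X)
    m=((h[...,0]<6)|(h[...,0]>174))&(h[...,1]>140)&(h[...,2]>60)&(q[...,0]>.5)&(q[...,0]<.6)&(q[...,2]>.08)&(q[...,2]<.13)
    return np.argwhere(m).mean(0)[::-1],m.sum(),np.median(q[m][:,1])
s0=np.load("s0.npz"); r0=red(s0["a"],s0["P"]); s2=np.load("s2.npz"); r2=red(s2["a"],s2["P"]); r1=[red(*snap("side")[:2]) for i in range(4)]
c1=np.mean([r[0] for r in r1],0); print("mm/px dir",D,"s0",r0,"s2",r2,"now",c1,np.mean([r[2] for r in r1]))
for r in (r0,r2): print("push mm",((c1-r[0])@D/(D@D)).round(2))
E
python3 r.py
```

```text
18.1 [0.5774 0.1407 0.1706] [-2.1  -5.55  6.31]
red y 50 [0.1829 0.1853 0.1864 0.1882 0.1919] px [247.76 212.78]
face 60 0.1793
mm/px dir [-0.12818242  0.1811734 ] s0 (array([248.17307692, 212.26923077]), np.int64(52), np.float64(0.1828122044636216)) s2 (array([248.09433962, 212.28301887]), np.int64(53), np.float64(0.18430762836271283)) now [247.8222449  212.78183673] 0.18729448501192025
push mm 2.8
push mm 2.54
```

Request:
carry_out --delta_pos '[[0.012,0.1,0],[0.012,0.1,0],[0.012,0.1,0],[0,0,0],[0,0,0],[0,0,0],[0,0,0],[0,0,0]]' --delta_rot '[[0,0,0],[0,0,0],[0,0,0],[0,0,0],[0,0,0],[0,0,0],[0,0,0],[0,0,0]]' --jaw '[-1,-1,-1,-1,-1,-1,-1,-1]'

```text
time: 19.2
ee_pos: [0.5905, 0.0717, 0.1707]
ee_rot: [-3.139, 0.001, 3.018]
force: [-2.4, -7.2, 6.9]
finger_gap: 0.28
grip_force: 50.7
```

```bash
python3 r.py
```

```text
19.2 [0.5774 0.1431 0.1707] [-2.44 -7.22  6.92]
red y 50 [0.1827 0.1871 0.1892 0.1912 0.1947] px [247.46 213.  ]
face 66 0.1823
mm/px dir [-0.12818242  0.1811734 ] s0 (array([248.17307692, 212.26923077]), np.int64(52), np.float64(0.1828122044636216)) s2 (array([248.09433962, 212.28301887]), np.int64(53), np.float64(0.18430762836271283)) now [247.40844363 212.98509804] 0.1895557472339136
push mm 4.62
push mm 4.37
```

Request:
carry_out --delta_pos '[[0.012,0.1,0],[0,0.02,0],[0,0,0],[0,0,0],[0,0,0],[0,0,0],[0,0,0],[0,0,0]]' --delta_rot '[[0,0,0],[0,0,0],[0,0,0],[0,0,0],[0,0,0],[0,0,0],[0,0,0],[0,0,0]]' --jaw '[-1,-1,-1,-1,-1,-1,-1,-1]'

```text
time: 20.3
ee_pos: [0.5906, 0.0725, 0.1707]
ee_rot: [-3.138, 0.001, 3.018]
force: [-3.2, -7.5, 7.5]
finger_gap: 0.277
grip_force: 50.8
```

```bash
python3 r.py|tail -2
```

```text
push mm 4.92
push mm 4.67
```

Request:
carry_out --delta_pos '[[0,0,0],[0,0,0],[0,0,0],[0,0,0],[0,0,0],[0,0,0],[0,0,0],[0,0,0]]' --delta_rot '[[0,0,0],[0,0,0],[0,0,0],[0,0,0],[0,0,0],[0,0,0],[0,0,0],[0,0,0]]' --jaw '[-0.4,-0.35,-0.2,0,0.1,0.2,0.3,0.3]' --force 20

```text
time: 21.4
ee_pos: [0.5903, 0.0758, 0.1701]
ee_rot: [3.141, 0.0, 3.02]
force: [0.0, 0.3, 0.2]
finger_gap: 0.652
grip_force: 0.0
```

```bash
python3 r.py; python3 -c "
from h import *
a=snap('side')[0]; save('rel.png',cv2.resize(a[120:240,210:310],(500,600),interpolation=3))"
```

```text
21.4 [0.5767 0.1472 0.1701] [0.02 0.29 0.18]
red y 49 [0.1826 0.1857 0.188  0.1907 0.1926] px [247.45 212.84]
face 19 0.1858
mm/px dir [-0.12818242  0.1811734 ] s0 (array([248.17307692, 212.26923077]), np.int64(52), np.float64(0.1828122044636216)) s2 (array([248.09433962, 212.28301887]), np.int64(53), np.float64(0.18430762836271283)) now [247.46136119 212.7313092 ] 0.18764460143258627
push mm 3.55
push mm 3.3
```

View pics/rel.png

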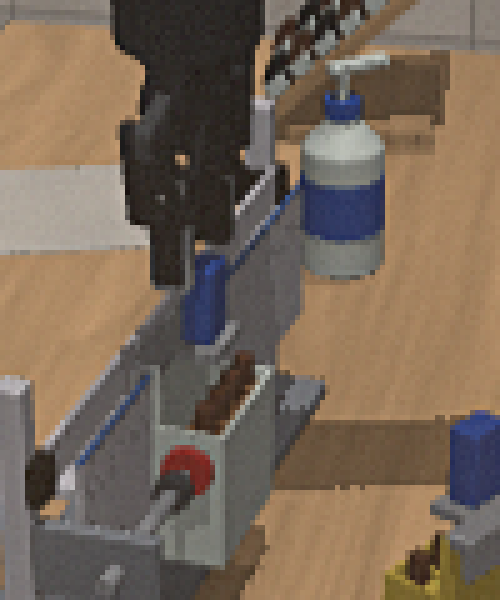

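Released: the caddy hangs seated and upright, leaning on the disc at (185,470), with a push-back of about 1.3 mm. I retreat straight up.

Request:
carry_out --delta_pos '[[0,0,0.5],[0,0,1],[0,0,1.5],[0,0,2],[0,0,2],[0,0,2],[0,0,2],[0,0,2]]' --delta_rot '[[0,0,0],[0,0,0],[0,0,0],[0,0,0],[0,0,0],[0,0,0],[0,0,0],[0,0,0]]' --jaw '[0.3,0.3,0.3,0.3,0.3,0.3,0.3,0.3]'

```text
time: 22.55
ee_pos: [0.5903, 0.0753, 0.302]
ee_rot: [3.141, 0.001, 3.019]
force: [0.0, -0.3, -0.2]
finger_gap: 0.651
grip_force: 0.0
```

Request:
carry_out --delta_pos '[[-1,0,0],[-2,0,0],[-2,0,0],[-2,0,0],[-2,0,0],[-1,0,0],[0,0,0],[0,0,0]]' --delta_rot '[[0,0,0],[0,0,0],[0,0,0],[0,0,0],[0,0,0],[0,0,0],[0,0,0],[0,0,0]]' --jaw '[0.3,0.3,0.3,0.3,0.3,0.3,0.3,0.3]'

```text
time: 23.35
ee_pos: [0.4906, 0.0754, 0.3002]
ee_rot: [3.141, 0.001, 3.02]
force: [-0.0, -0.2, 0.1]
finger_gap: 0.647
grip_force: 0.0
```

```bash
python3 r.py|tail -2; python3 -c "
from m import *
a,P,_=snap('side'); save('fin.png',cv2.resize(a[120:240,210:310],(500,600),interpolation=3)); measure(a,P,.5757,.1405,.047)"
```

```text
push mm 3.7
push mm 3.45
face n 299 y 0.0401
 z0.00 x [-0.0252  0.0107] y 0.0401
 z0.02 x [-0.0257  0.0155] y 0.0394
 z0.04 x [-0.0271  0.0161] y 0.0415
 z0.06 x [-0.0262  0.0153] y 0.0407
 zmin [-0.0013  0.0006]
tongue 124
[[ 0.0162 -0.0404  0.0927]
 [ 0.0288  0.0218  0.1139]
 [ 0.0337  0.0434  0.1182]]
grip 98 [[-0.0108, -0.0113, 0.1176], [-0.0032, 0.0098, 0.1441], [0.0042, 0.0151, 0.1601]]
  return _methods._mean(a, axis=axis, dtype=dtype,
  ret = ret.dtype.type(ret / rcount)
```

View pics/fin.png

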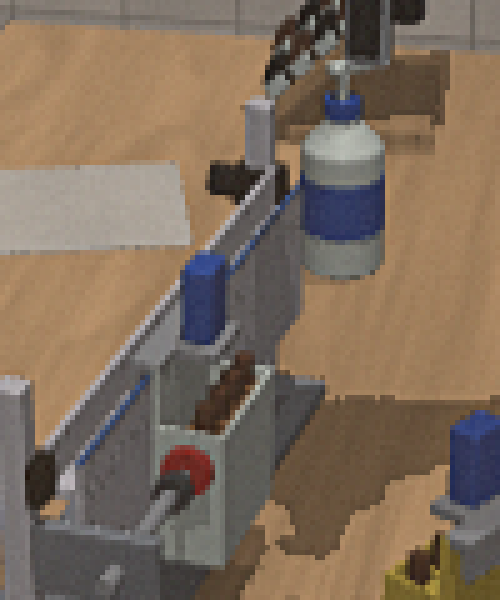

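The caddy hangs upright and seated at z = 0.047, leaning on the disc at (185,470), with the arm clear. I'm handing it in.

```bash
python3 -c "
from rig import bot
print(bot.finish_job())"
```

```text
the job is handed in; nothing more can be done
None
```

I hung the white caddy with its hook down on the channel floor and slid it until the buffer was pushed in about 5 mm. On release it sprang back to about 3.5 mm; it hangs there leaning on the buffer, the arm is clear, I touched nothing else, and the job is handed in.

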